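# Put the colour-marked shoe lasts away in their trays

### The job

Put each of the three colour-marked shoe lasts away in the tray of its own colour: red in red, yellow in yellow, blue in blue, flat on its sole on the tray's floor, inside the walls, toe to either end. Set each one down rather than dropping it, and leave the unpainted last, the hammer and the glue pot where they are.

Things in the scene. Friction and masses are not known exactly. Their poses are not given: they have to be found in the camera images.
- last_red: Wooden child's shoe last, red top block and toe; 150 to 260 g, heel-heavy (balances under the block); 112 mm long, 50 wide, on its flat sole. Origin: underside, mid-length; x to the toe, z up. Grip the upright red block over the heel: 44 mm long (x), 28 wide (y, flat), centre at x = -27 mm, sides free from 47 to 76 mm above the sole (76 = top). Heel below: 42 mm wide. Toe low, under 30 mm.
- last_yellow: Wooden child's shoe last, yellow top block and toe; 150 to 260 g, heel-heavy (balances under the block); 122 mm long, 50 wide, on its flat sole. Origin: underside, mid-length; x to the toe, z up. Grip the upright yellow block over the heel: 48 mm long (x), 28 wide (y, flat), centre at x = -29 mm, sides free from 47 to 76 mm above the sole (76 = top). Heel below: 42 mm wide. Toe low, under 30 mm.
- last_blue: Wooden child's shoe last, blue top block and toe; 150 to 260 g, heel-heavy (balances under the block); 132 mm long, 50 wide, on its flat sole. Origin: underside, mid-length; x to the toe, z up. Grip the upright blue block over the heel: 52 mm long (x), 28 wide (y, flat), centre at x = -31 mm, sides free from 47 to 76 mm above the sole (76 = top). Heel below: 42 mm wide. Toe low, under 30 mm.
- tray_red: Shallow open wooden tray, fixed to the bench, with red lining and a red label on its -x end: 168 x 92 mm outside (x, y), walls 5 mm thick and 18 mm high, inside 158 x 82 mm, floor 5 mm above the bench. Origin: centre of its underside, at bench height; x along its length.
- tray_yellow: Shallow open wooden tray, fixed to the bench, with yellow lining and a yellow label on its -x end: 168 x 92 mm outside (x, y), walls 5 mm thick and 18 mm high, inside 158 x 82 mm, floor 5 mm above the bench. Origin: centre of its underside, at bench height; x along its length.
- tray_blue: Shallow open wooden tray, fixed to the bench, with blue lining and a blue label on its -x end: 168 x 92 mm outside (x, y), walls 5 mm thick and 18 mm high, inside 158 x 82 mm, floor 5 mm above the bench. Origin: centre of its underside, at bench height; x along its length.
- last_plain: Bystander: a last of the same shape, 122 mm long and 76 mm high, all bare wood, no paint. Origin mid-length on the underside of the sole, x to the toe. Loose; stays where it is.
- hammer: Bystander: hammer with wooden handle and steel head, 260 mm long, lying on the bench beyond the lasts. Origin on its underside, x along the handle to the head. Stays where it is.
- gluepot: Bystander: closed jar, 60 mm across and 75 mm high, with a black cap, standing beyond the trays. Origin at the centre of its underside. Stays where it is.
Not all that is in view belongs to the job. What is shaped like the last_yellow but pink is not meant.

How it is judged:
By the outcome, as a careful person would: the job done as asked, in the order asked, and still so for the second after the job is handed in, with the robot touching nothing.
It also fails if it takes over 90 s, if anything falls off the work surface, if the arm or the gripper's body presses on something with over 40 N, if the wrist force passes 120 N, or if a joint passes its speed limit or range.

### The arm

A 6-joint arm with a two-finger parallel gripper is mounted at the origin on the work surface. World frame = base frame: x ahead of the robot, y to its left, z up, the work surface at z = 0. Lengths are in m, angles in rad, forces in N, time in s.
With the tool pointing down it reaches from about 0.35 to 0.95 m from the base axis. Payload 17.4 kg.
Tool frame: the origin (TCP) lies at the very end of the fingers, on their centre line; the grasp point (between the pads) lies behind it (ctrl.grasp_offset is the z of the grasp point in the tool frame, in m); z points along the fingers, y is the line along which they close (so a half turn about z gives the same grasp; the last joint's range is limited). The gripper opens to 93 mm and grips with 3 to 60 N. Pads are 15 mm wide; open, the fingers measure 128 mm over their backs; the gripper's body (75 mm by 188 mm) begins 65 mm behind the grasp point.
Start: joints at [-1.3, 0.116, 1.442, -0, 1.584, -0.038], TCP at [0.205, -0.643, 0.219] pointing down, gripper open.
Joint ranges: [-2.83, 2.83], [-0.83, 2.19], [0.07, 2.5], [-1.14, 4.28], [0.01, 3], [-2.97, 2.97]. Speed limits (rad/s): [1.89, 1.89, 2.22, 3.14, 3.14, 3.14].

### API

Orientations are given as a unit quaternion [w, x, y, z].
In Python, from bench import ctrl gives the robot as it stands.
- The arm moves only by the tool step_arm, never from a script. Its argument "commands" is a list of rows, each a list of 2 entries, a list of its own where there are three numbers: the shift along the world's x, y, z scaled (see below), then the turn, a rotation vector about the world's x, y, z scaled (see below). In form: [[[tx, ty, tz], [wx, wy, wz]], ...]. A call has 1 to 20 rows; each row shifts and turns the commanded pose from where the row before left it; what a row does not reach is not made up. The controller multiplies each number of a shift by 50 mm and each number of a turn by 6 degrees. A row lasts 1/10 s, in which the tool goes at most 50 mm and 8.59 degrees, less where a joint would pass 70% of its speed; a pose out of reach is approached as far as the arm can. A call with a number of a shift or a turn outside -1 to 1 is refused whole. A call with a gripper value outside its range is refused whole. "fingers" is the opening, from 0 (shut) to 1 (fully open), set as the call begins (left out, the last holds). The fingers move at their own pace and stop on an object; "newtons" is the grip in N (left out, the last holds). Time passes only in rows, so rows that do not move let the fingers close. It gives the time, the measured TCP pose, the force, the opening and the grip force at its end, in the units of the state.
- ctrl.get_obs(): the state, without advancing time (a new reading comes with each control period).
- ctrl.grab_frame(name): name is "scene" or "top" or "wrist"; returns a dict with "img" (384x512x3 uint8, blue, green, red), "z_map" (384x512 float32, m along the optical axis (not along the pixel's ray), 0 where there is no reading), "fov_y" (degrees; the focal length in pixels is half the picture's height over the tangent of half this angle, whatever the lens; pixels are square), "cx", "cy" (the principal point, pixels), "world_from_camera" (4x4, takes a point from camera to world coordinates). Camera axes: x right, y up, looking along -z (the intrinsics and any distortion apply to the point x, -y, -z); pixel columns grow to the right and rows downward; lengths in m; the calibration is good to about 2 mm. A picture is of the moment at which its call begins.
- ctrl.sign_off(): hands the job in; it is judged then, once.
The state is a dict: "time": time; "joints": joint angles; "joint_velocities": joint speeds; "effort": joint torques, N m; "ee_pos": TCP position; "orientation": TCP orientation; "wrist_force": force on the tool from outside, world axes, zero at the start; "wrist_torque": the same for the moment, N m; "opening": finger opening in m; "gripper_force": force on a finger pad.
Only numpy, scipy, OpenCV 4.12 (cv2) and the standard library are available. Lean on these libraries where they do the work, as an engineer would, in place of code of your own. Each camera call takes 0.05 s, during which the arm holds its last target. There are 200 camera calls.

## Working session

There is one attempt and no reset: what is moved stays moved. The work goes in short steps, Python scripts to look and compute and a tool call to move; the robot and the scene stay as the last step left them, time stands still between calls to the robot, and variables do not carry over. Pictures are saved under pics/ and viewed, at most 14 in all, crops included, and the job is handed in when it is done.

Besides the shell and the picture viewer there is one more tool, called after ">>>" as a command line: name --argument value ..., lists and objects as JSON in quotes. step_arm: Moves the arm, as the interface text tells. Its arguments: {"type":"object","properties":{"commands":{"type":"array","items":{"type":"array"}},"fingers":{"type":"number"},"newtons":{"type":"number"}},"required":["commands"]}

```bash
ls; mkdir -p pics; python3 - <<'E'
from bench import ctrl
import cv2,numpy as np
for n in("top","scene"):
    f=ctrl.grab_frame(n);cv2.imwrite(f"pics/{n}0.png",f["img"]);np.savez(f"{n}0.npz",**f)
    print(n,f["fov_y"],f["cx"],f["cy"],np.round(f["world_from_camera"],3).tolist(),[k for k in f])
print(ctrl.get_obs(),ctrl.grasp_offset)
E
```

```text
pics
top 55.85306147184071 254.6174212742892 192.57651396971036 [[0.011, 0.988, -0.151, 0.398], [-1.0, 0.013, 0.013, -0.013], [0.015, 0.151, 0.988, 0.962], [0.0, 0.0, 0.0, 1.0]] ['img', 'z_map', 'fov_y', 'cx', 'cy', 'world_from_camera']
scene 50.219466000694894 255.2515564770801 188.75284599543338 [[0.628, -0.525, 0.574, 1.263], [0.778, 0.437, -0.452, -0.572], [-0.014, 0.73, 0.683, 0.894], [0.0, 0.0, 0.0, 1.0]] ['img', 'z_map', 'fov_y', 'cx', 'cy', 'world_from_camera']
{'time': 0.1, 'joints': array([-1.29982253e+00,  1.16453832e-01,  1.44218729e+00,  9.77492886e-06,
        1.58400903e+00, -3.78071129e-02]), 'joint_velocities': array([ 3.98691048e-04, -1.59813369e-03, -1.62338890e-03, -6.58206358e-05,
        4.24589213e-04,  2.52344979e-03]), 'effort': array([ 2.74398670e-03, -7.22889948e+01, -6.23863435e+01,  7.82870734e-02,
        2.28032068e-02, -7.27145925e-05]), 'ee_pos': array([ 0.20507197, -0.64290431,  0.21797528]), 'orientation': array([-5.25724941e-04,  9.88105301e-01,  1.53777872e-01, -5.66494976e-05]), 'wrist_force': array([ 0.26542883, -0.39401756, -0.02835099]), 'wrist_torque': array([ 0.0122151 , -0.00113555,  0.00971166]), 'gripper_force': 0.0, 'opening': 0.09310238569381966} -0.0188
```

View pics/top0.png

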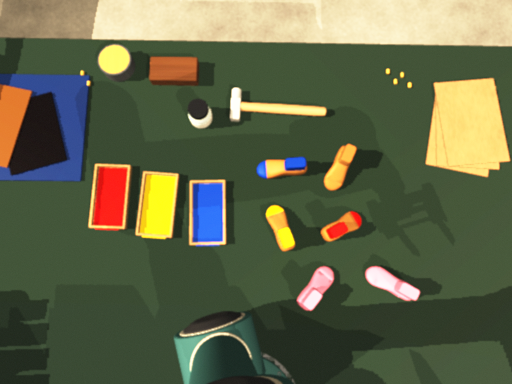

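View pics/scene0.png

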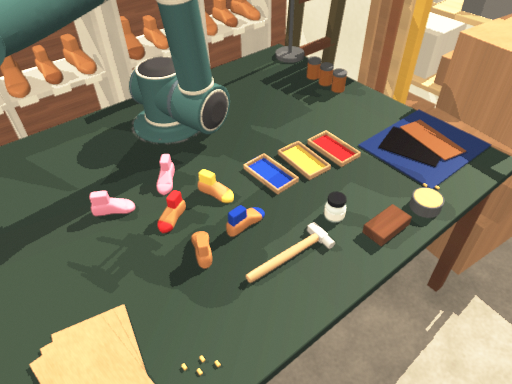

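Top view: the blue last's block is near (295,163) with its toe to the left. Yellow's block is at (286,240) with the toe up. Red's block is at (338,230) with the toe to the upper right. The trays are at red (110,197), yellow (158,205) and blue (208,212). The pink decoys are at the bottom, and the plain last is at (340,167).

```bash
cat > h.py <<'E'
import cv2,numpy as np
HUE={"red":[(0,4),(174,180)],"yellow":[(25,35)],"blue":[(105,125)]}
def mask(img,c):
    h=cv2.cvtColor(img,cv2.COLOR_BGR2HSV);m=0
    for a,b in HUE[c]: m=m|cv2.inRange(h,(a,150,90),(b,255,255))
    return m
def rays(f,uv,z=None,depth=None):
    """pixels -> world, on plane z or by depth along the optical axis"""
    H,W=f["img"].shape[:2];F=H/2/np.tan(np.radians(float(f["fov_y"]))/2);uv=np.asarray(uv,float)
    d=np.c_[(uv[:,0]-f["cx"])/F,-(uv[:,1]-f["cy"])/F,-np.ones(len(uv))]
    T=f["world_from_camera"];w=d@T[:3,:3].T
    t=(z-T[2,3])/w[:,2] if depth is None else depth
    return T[:3,3]+w*np.asarray(t).reshape(-1,1)
def rect(P):
    (c,s,a)=cv2.minAreaRect((P[:,:2]*1000).astype(np.float32))
    if s[0]<s[1]: s=s[::-1];a+=90
    return np.round(c,1),np.round(s,1),round((a+90)%180-90,1)
def analyse(f):
    for c in HUE:
        m=mask(f["img"],c);n,l,st,ce=cv2.connectedComponentsWithStats(m)
        for i in range(1,n):
            if st[i,4]<25: continue
            v,u=np.nonzero(l==i);D=f["z_map"][v,u];P=rays(f,np.c_[u,v],depth=D)
            zt=np.percentile(P[:,2],80)
            top=P[abs(P[:,2]-zt)<.006]
            print(c,np.round(ce[i]),st[i,4],"z",np.round(np.percentile(P[:,2],[5,50,95]),3),"top",len(top),*rect(top),"mean",np.round(top.mean(0)*1000,1))
E
python3 - <<'E'
from h import *
for n in("top","scene"):
    print(n);analyse(dict(np.load(n+"0.npz")))
E
```

```text
top
red [110. 196.] 1587 z [0.002 0.005 0.008] top 1579 [531.3 358.8] [153.1  75.5] -1.5 mean [529.9 358.6   4.9]
red [357. 218.] 89 z [-0.001  0.018  0.023] top 64 [ 478.8 -294.1] [41.5 16.6] 29.3 mean [ 478.4 -291.8   19.7]
red [337. 230.] 203 z [0.063 0.075 0.078] top 183 [ 445.2 -230.2] [42.6 26.8] -60.5 mean [ 444.9 -229.4   75. ]
yellow [275. 165.] 59 z [0.026 0.036 0.043] top 31 [611.5 -89.1] [26.4 12.6] 47.2 mean [612.2 -88.6  40.3]
yellow [333. 169.] 32 z [0.024 0.035 0.042] top 17 [ 608.8 -232.9] [25.9  6.4] -32.0 mean [ 611.7 -235.1   39.7]
yellow [159. 205.] 1551 z [0.002 0.005 0.008] top 1519 [510.5 229.5] [157.8  74.2] -3.6 mean [509.  226.7   4.8]
yellow [273. 211.] 124 z [0.013 0.02  0.025] top 87 [496.1 -76.3] [43.1 20.8] -73.5 mean [493.6 -77.8  21.5]
yellow [285. 237.] 254 z [0.044 0.075 0.078] top 216 [ 425.6 -102.7] [47.3 27.7] 20.5 mean [ 425.3 -102.4   75. ]
yellow [154. 237.] 51 z [-0.002  0.014  0.019] top 39 [425.1 235.6] [59.3  4.2] 86.6 mean [425.3 236.5  15.2]
blue [ 58. 122.] 4057 z [0.002 0.005 0.008] top 4030 [720.6 562.2] [300.1 244.7] 0.5 mean [734.6
[... 304 characters left out ...]
.8  73.6] 1.0 mean [490.9  98.6   4.9]
scene
red [334. 147.] 469 z [0.005 0.008 0.011] top 463 [526.5 361.1] [147.8  68.9] -2.7 mean [528.6 360.6   8.3]
red [174. 199.] 213 z [0.048 0.073 0.08 ] top 109 [ 446.2 -231.1] [44.4 28.2] -59.1 mean [ 447.9 -231.4   77.2]
red [164. 227.] 140 z [0.002 0.018 0.026] top 84 [ 479.6 -293.8] [44.9 19. ] 27.7 mean [ 480.1 -291.5   21.6]
blue [271. 172.] 554 z [0.005 0.008 0.011] top 552 [485.3 102.3] [143.6  68.4] 1.3 mean [488.8 101.5   8. ]
blue [237. 215.] 252 z [0.05  0.075 0.08 ] top 142 [ 614.9 -128.8] [49.1 28.1] -86.2 mean [ 615.5 -129.6   77.3]
blue [260. 211.] 45 z [0.015 0.022 0.026] top 37 [609.4 -44.6] [41.2 16.2] -2.7 mean [610.1 -45.7  22.9]
```

>>> step_arm --commands '[[[0.3,0.516,-0.04],[0,0,-0.815]],[[0.3,0.516,-0.04],[0,0,-0.815]],[[0.3,0.516,-0.04],[0,0,-0.815]],[[0.3,0.516,-0.04],[0,0,-0.815]],[[0.3,0.516,-0.04],[0,0,-0.815]],[[0.3,0.516,-0.04],[0,0,-0.815]],[[0.3,0.516,-0.04],[0,0,-0.815]],[[0.3,0.516,-0.04],[0,0,-0.815]],[[0.3,0.516,-0.04],[0,0,-0.815]],[[0.3,0.516,-0.04],[0,0,-0.815]],[[0.3,0.516,-0.04],[0,0,-0.815]],[[0.3,0.516,-0.04],[0,0,-0.815]],[[0.3,0.516,-0.04],[0,0,-0.815]],[[0.3,0.516,-0.04],[0,0,-0.815]],[[0.3,0.516,-0.04],[0,0,-0.815]],[[0.3,0.516,-0.04],[0,0,-0.815]],[[0,0,0],[0,0,0]],[[0,0,0],[0,0,0]]]' --fingers 1 --newtons 30

```text
time: 1.9
ee_pos: [0.4451, -0.23, 0.1864]
orientation: [0.0, 0.864, -0.503, -0.0]
wrist_force: [0.3, -0.1, 0.5]
opening: 0.0936
gripper_force: 0.0
```

```bash
cat >> h.py <<'E'
def shot(n,save=False):
    from bench import ctrl
    f=ctrl.grab_frame(n)
    if save: cv2.imwrite("pics/"+save,f["img"])
    o=ctrl.get_obs();q=o["orientation"]
    from scipy.spatial.transform import Rotation as R
    M=R.from_quat(q[[1,2,3,0]]).as_matrix()
    print("t",o["time"],"tcp",np.round(o["ee_pos"]*1000,1),"yaw",round(np.degrees(np.arctan2(M[1,0],M[0,0])),1),"tilt",np.round(M[:2,2],3),"F",np.round(o["wrist_force"],1),"T",np.round(o["wrist_torque"],2),"op",o["opening"],o["gripper_force"],"q6",o["joints"][5])
    return f
E
python3 - <<'E'
from h import *
analyse(shot("wrist","w1.png"))
E
```

```text
t 1.95 tcp [ 444.9 -230.5  186.5] yaw -60.5 tilt [-0. -0.] F [ 0.4 -0.8  0.5] T [ 0.09 -0.01 -0.02] op 0.09284343243529108 0.0 q6 2.097209411561072
red [257. 109.] 639 z [0.013 0.02  0.025] top 495 [ 477.2 -292.7] [46.1 16.1] 29.4 mean [ 476.5 -291.5   21.2]
red [256. 181.] 1201 z [0.06  0.076 0.078] top 1075 [ 443.8 -230.8] [44.1 26.4] -62.2 mean [ 444.4 -231.9   76.5]
yellow [137. 106.] 1021 z [0.019 0.032 0.045] top 402 [ 604.4 -239.9] [28.3 20.8] -28.3 mean [ 605.8 -240.    40.3]
yellow [ 78. 227.] 95 z [0.027 0.029 0.032] top 95 [601.  -62.6] [29.2  9.3] 35.7 mean [599.4 -64.7  29.4]
yellow [211. 281.] 195 z [0.075 0.077 0.283] top 159 [ 431.3 -112.2] [41.3  8. ] 30.7 mean [ 433.3 -110.1   76.5]
blue [ 66. 185.] 1698 z [0.047 0.076 0.078] top 1307 [ 611.5 -128.5] [51.1 28.7] -86.3 mean [ 610.4 -130.    76.2]
blue [ 74. 235.] 288 z [0.013 0.021 0.024] top 240 [603.6 -45. ] [43.9 18.1] 5.4 mean [602.9 -46.4  21.2]
blue [146. 354.] 1329 z [0.005 0.007 0.008] top 1310 [444.5 104. ] [67.7 64.2] -87.9 mean [446.3 100.6   6.5]
blue [175. 362.] 30 z [0.007 0.016 0.017] top 28 [404.   82.1] [32.4  2.3] -88.1 mean [403.9  81.   16.3]
```

>>> step_arm --commands '[[[0,0,-0.4],[0,0,-0.15]],[[0,0,-0.5],[0,0,0]],[[0,0,-0.5],[0,0,0]],[[0,0,-0.4],[0,0,0]],[[0,0,-0.4],[0,0,0]],[[0,0,-0.3],[0,0,0]],[[0,0,-0.2],[0,0,0]],[[0,0,0],[0,0,0]],[[0,0,0],[0,0,0]]]'

```text
time: 2.85
ee_pos: [0.4453, -0.2306, 0.0523]
orientation: [0.0, 0.86, -0.511, 0.0]
wrist_force: [0.7, -0.8, -0.1]
opening: 0.0934
gripper_force: 0.0
```

>>> step_arm --commands '[[[0,0,0],[0,0,0]],[[0,0,0],[0,0,0]],[[0,0,0],[0,0,0]],[[0,0,0],[0,0,0]],[[0,0,0],[0,0,0]],[[0,0,0],[0,0,0]],[[0,0,0],[0,0,0]],[[0,0,0],[0,0,0]]]' --fingers 0 --newtons 30

```text
time: 3.65
ee_pos: [0.4451, -0.2303, 0.0516]
orientation: [0.0, 0.86, -0.511, -0.0]
wrist_force: [-0.6, 0.1, -0.8]
opening: 0.0334
gripper_force: 0.0
```

>>> step_arm --commands '[[[0,0,0],[0,0,0]],[[0,0,0],[0,0,0]],[[0,0,0],[0,0,0]],[[0,0,0],[0,0,0]],[[0,0,0],[0,0,0]],[[0,0,0.05],[0,0,0]],[[0,0,0.15],[0,0,0]],[[0,0,0.3],[0,0,0]],[[0,0,0.4],[0,0,0]],[[0,0,0.5],[0,0,0]],[[0,0,0.5],[0,0,0]],[[0,0,0.5],[0,0,0]],[[0,0,0.3],[0,0,0]],[[0,0,0.2],[0,0,0]],[[0,0,0],[0,0,0]],[[0,0,0],[0,0,0]]]'

```text
time: 5.25
ee_pos: [0.4449, -0.2302, 0.1958]
orientation: [-0.0, 0.86, -0.511, -0.0]
wrist_force: [-0.4, -0.8, -3.2]
opening: 0.0279
gripper_force: 29.8
```

```bash
python3 - <<'E'
from h import *
analyse(shot("wrist","w2.png"))
E
```

```text
t 5.3 tcp [ 444.8 -230.1  195.5] yaw -61.4 tilt [-0.001  0.001] F [-0.2 -0.7 -2.4] T [ 0.17 -0.03 -0.01] op 0.027758119428713972 29.846830666065216 q6 2.1149417862249784
red [255. 114.] 1749 z [0.159 0.165 0.169] top 1384 [ 478.4 -292. ] [46.7 16.5] 28.7 mean [ 477.4 -290.7  166. ]
red [254. 240.] 4130 z [0.2   0.221 0.222] top 3432 [ 446.3 -231. ] [42.1 27.8] -61.6 mean [ 447.1 -232.4  220.9]
yellow [140. 105.] 998 z [0.019 0.033 0.045] top 388 [ 606.  -242.2] [24.9 21.8] -32.9 mean [ 606.8 -241.9   41.1]
yellow [ 84. 228.] 77 z [0.027 0.029 0.032] top 77 [599.4 -62.4] [26.3  8.9] 38.1 mean [598.2 -64.2  29.2]
yellow [166. 246.] 226 z [0.015 0.021 0.026] top 182 [497.7 -84.5] [26.  18.2] -68.0 mean [497.3 -85.2  21.4]
yellow [229. 280.] 57 z [0.076 0.077 0.293] top 11 [ 455. -218.] [4.5 0.2] -63.4 mean [ 455.  -218.1  237.5]
yellow [ 49. 367.] 116 z [0.005 0.007 0.019] top 98 [573.9 207.1] [33.1 15.3] 20.8 mean [576.4 209.3   6.4]
blue [ 72. 186.] 1600 z [0.048 0.076 0.078] top 1224 [ 611.4 -128. ] [51.3 28.7] -85.9 mean [ 610.3 -129.9   76.2]
blue [ 80. 235.] 276 z [0.014 0.021 0.025] top 225 [603.5 -45.2] [44.  17.9] 7.7 mean [603.  -46.4  21.2]
blue [ 76. 333.] 189 z [0.005 0.006 0.008] top 185 [558.1 118.4] [44.4 20. ] -83.0 mean [559.3 124.2   6.4]
```

View pics/w2.png

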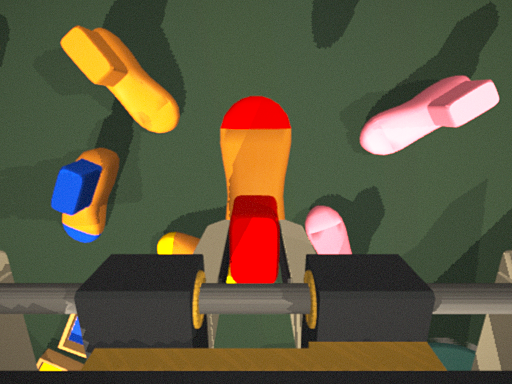

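The wrist view shows the red last gripped level, with its block at (254,240) and toe straight ahead at (255,114). I'm carrying it to the red tray.

>>> step_arm --commands '[[[0.03,0.3,0],[0,0,0.25]],[[0.06,0.6,0],[0,0,0.55]],[[0.064,0.68,0],[0,0,0.575]],[[0.064,0.68,0],[0,0,0.575]],[[0.064,0.68,0],[0,0,0.575]],[[0.064,0.68,0],[0,0,0.575]],[[0.064,0.68,0],[0,0,0.575]],[[0.064,0.68,0],[0,0,0.575]],[[0.064,0.68,0],[0,0,0.575]],[[0.064,0.68,0],[0,0,0.575]],[[0.064,0.68,0],[0,0,0.575]],[[0.064,0.68,0],[0,0,0.575]],[[0.064,0.68,0],[0,0,0.575]],[[0.064,0.68,0],[0,0,0.575]],[[0.064,0.68,0],[0,0,0.575]],[[0.064,0.68,0],[0,0,0.575]],[[0.064,0.68,0],[0,0,0.575]],[[0.064,0.68,0],[0,0,0.575]],[[0.05,0.01,0],[0,0,0]],[[0,0,0],[0,0,0]]]'

```text
time: 7.3
ee_pos: [0.5026, 0.3599, 0.1955]
orientation: [0.001, 1.0, -0.012, -0.001]
wrist_force: [-0.7, 0.2, -1.8]
opening: 0.0278
gripper_force: 30.0
```

```bash
python3 - <<'E'
from h import *
analyse(shot("wrist","w3.png"))
E
```

```text
t 7.35 tcp [502.7 359.2 195.9] yaw -1.4 tilt [-0.001 -0.001] F [ 0.4  0.1 -2. ] T [-0.05  0.04  0.01] op 0.02819546166728928 29.951024651527405 q6 2.1748824466499634
red [257. 104.] 3255 z [0.005 0.159 0.168] top 1551 [574.9 358.1] [46.2 19. ] 88.5 mean [573.2 358.4 164.9]
red [286. 185.] 183 z [0.005 0.006 0.009] top 174 [483.6 320.9] [65.   5.9] -1.8 mean [478.3 320.6   6.4]
red [254. 240.] 4099 z [0.199 0.22  0.222] top 3430 [504.4 360.6] [42.9 27.7] -0.5 mean [506.3 360.6 220.4]
yellow [358. 155.] 7309 z [0.005 0.006 0.008] top 7207 [509.4 228.7] [156.9  78.8] -3.6 mean [513.4 230.1   6.4]
yellow [351. 227.] 141 z [0.001 0.016 0.019] top 115 [423.7 236.1] [59.8  5.4] 85.9 mean [423.5 235.6  16.9]
yellow [313. 311.] 67 z [0.3   0.301 0.302] top 67 [531.4 345.2] [5.7 1. ] 1.1 mean [531.3 345.1 301.2]
blue [145.  69.] 5691 z [0.005 0.007 0.008] top 5666 [630.6 524.7] [168.8 119.3] 89.9 mean [619.3 483.1   6.7]
blue [465. 167.] 6749 z [0.005 0.006 0.008] top 6720 [489.4  95.4] [155.3  73.4] 1.7 mean [494.4  95.4   6.4]
blue [456. 238.] 60 z [0.    0.016 0.017] top 42 [402.2  96.3] [58.6  2. ] -88.3 mean [402.5  96.7  16.1]
```

View pics/w3.png

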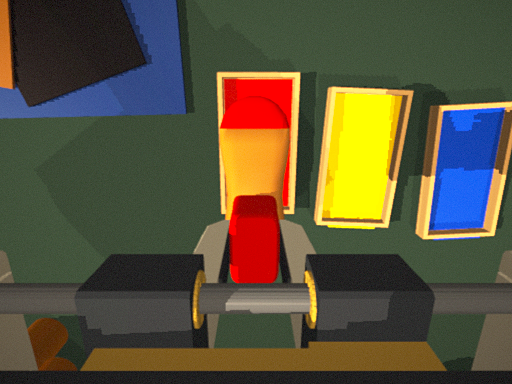

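The last is over the red tray, whose far edges are visible around (258,75). It's centred, so I'm lowering it.

>>> step_arm --commands '[[[0,0,-0.2],[0,0,0]],[[0,0,-0.4],[0,0,0]],[[0,0,-0.4],[0,0,0]],[[0,0,-0.4],[0,0,0]],[[0,0,-0.4],[0,0,0]],[[0,0,-0.4],[0,0,0]],[[0,0,-0.3],[0,0,0]],[[0,0,-0.15],[0,0,0]],[[0,0,-0.04],[0,0,0]],[[0,0,-0.03],[0,0,0]],[[0,0,-0.03],[0,0,0]],[[0,0,0],[0,0,0]],[[0,0,0],[0,0,0]]]'

```text
time: 8.65
ee_pos: [0.5035, 0.3593, 0.0596]
orientation: [-0.0, 1.0, -0.013, 0.0]
wrist_force: [0.3, 0.2, -1.6]
opening: 0.0277
gripper_force: 30.0
```

>>> step_arm --commands '[[[0,0,-0.02],[0,0,0]],[[0,0,-0.02],[0,0,0]],[[0,0,-0.02],[0,0,0]],[[0,0,0],[0,0,0]],[[0,0,0],[0,0,0]]]'

```text
time: 9.15
ee_pos: [0.5035, 0.3592, 0.0565]
orientation: [-0.0, 1.0, -0.013, 0.0]
wrist_force: [0.1, -2.0, 2.7]
opening: 0.0279
gripper_force: 30.0
```

>>> step_arm --commands '[[[0,0,0],[0,0,0]],[[0,0,0],[0,0,0]],[[0,0,0],[0,0,0]],[[0,0,0],[0,0,0]],[[0,0,0],[0,0,0]],[[0,0,0],[0,0,0]],[[0,0,0.2],[0,0,0]],[[0,0,0.4],[0,0,0]],[[0,0,0.5],[0,0,0]],[[0,0,0.5],[0,0,0]],[[0,0,0.5],[0,0,0]],[[0,0,0.4],[0,0,0]],[[0,0,0],[0,0,0]],[[0,0,0],[0,0,0]]]' --fingers 1

```text
time: 10.55
ee_pos: [0.5033, 0.3593, 0.1814]
orientation: [-0.0, 1.0, -0.013, 0.0]
wrist_force: [-0.7, -0.3, -1.2]
opening: 0.093
gripper_force: 0.0
```

```bash
python3 - <<'E'
from h import *
analyse(shot("wrist","w4.png"))
E
```

```text
t 10.6 tcp [503.1 359.1 180.4] yaw -1.4 tilt [-0.001 -0.   ] F [-0.7  1.   0. ] T [ 0.02  0.03 -0.03] op 0.09276072696221768 0.0 q6 2.1746638010152624
red [258. 143.] 6594 z [0.005 0.007 0.082] top 39 [525.8 359.9] [24.5  3.7] -84.0 mean [526.4 359.7  58. ]
red [255. 220.] 53 z [0.015 0.016 0.017] top 52 [442.8 357.6] [58.2  2. ] 87.7 mean [442.6 359.7  16.4]
yellow [364. 156.] 8201 z [0.005 0.006 0.008] top 8131 [509.4 228.7] [156.7  78.7] -3.6 mean [515.3 228.    6.4]
yellow [371. 233.] 55 z [0.001 0.016 0.074] top 41 [422.9 216.9] [20.5  4.7] 85.5 mean [422.7 217.1  17.1]
blue [142.  69.] 5934 z [0.005 0.007 0.008] top 5908 [629.2 513.2] [145.8 116.8] 89.9 mean [619.1 481.2   6.7]
blue [473. 171.] 7235 z [0.005 0.006 0.008] top 7208 [489.5  94.6] [155.4  73.1] 1.8 mean [494.3  95.3   6.4]
blue [465. 244.] 67 z [0.001 0.016 0.017] top 54 [402.6  95.8] [58.7  2.1] -88.4 mean [402.6  95.8  16.2]
```

>>> step_arm --commands '[[[-0.027,-0.329,0],[0,0,0]],[[-0.1175,-0.685,0],[0,0,0.281]],[[-0.1175,-0.685,0],[0,0,0.281]],[[-0.1175,-0.685,0],[0,0,0.281]],[[-0.1175,-0.685,0],[0,0,0.281]],[[-0.1175,-0.685,0],[0,0,0.281]],[[-0.1175,-0.685,0],[0,0,0.281]],[[-0.1175,-0.685,0],[0,0,0.281]],[[-0.1175,-0.685,0],[0,0,0.281]],[[-0.1175,-0.685,0],[0,0,0.281]],[[-0.1175,-0.685,0],[0,0,0.281]],[[-0.1175,-0.685,0],[0,0,0.281]],[[-0.1175,-0.685,0],[0,0,0.281]],[[-0.1175,-0.685,0],[0,0,0.281]],[[0,0,0],[0,0,0]],[[0,0,0],[0,0,0]]]'

```text
time: 12.2
ee_pos: [0.4248, -0.1031, 0.1804]
orientation: [-0.0, 0.984, 0.176, -0.0]
wrist_force: [0.4, 0.4, 0.1]
opening: 0.0929
gripper_force: 0.0
```

```bash
python3 - <<'E'
from h import *
analyse(shot("wrist","w5.png"))
print("top");shot("top","top1.png")
E
```

```text
t 12.25 tcp [ 425.1 -102.5  180.5] yaw 20.4 tilt [-0.001  0.   ] F [ 0.1  1.  -0.9] T [ 0.01  0.01 -0.  ] op 0.09306197884695926 0.0 q6 0.9197389749213489
yellow [ 2. 14.] 175 z [0.005 0.007 0.018] top 161 [485.4 202.4] [39.9  7.3] 0.7 mean [490.6 202.7   6.4]
yellow [296.   3.] 290 z [0.029 0.036 0.045] top 140 [598.4 -89.4] [21.4  5.4] -75.8 mean [598.8 -90.1  41.3]
yellow [432.  58.] 250 z [0.024 0.033 0.041] top 136 [ 604.9 -231.1] [26.8  5.2] -36.7 mean [ 605.7 -231.6   36.8]
yellow [403.  80.] 36 z [0.017 0.02  0.022] top 36 [ 574.8 -215.7] [8.  4.7] 13.1 mean [ 574.5 -215.4   19.6]
yellow [253. 105.] 720 z [0.014 0.021 0.025] top 568 [495.5 -75.7] [44.9 19.6] -71.6 mean [493.8 -77.   21.6]
yellow [238. 131.] 44 z [0.028 0.032 0.035] top 41 [464.8 -69.3] [14.5  4.8] 30.5 mean [464.4 -69.7  32. ]
yellow [241. 146.] 35 z [0.036 0.04  0.043] top 35 [451.5 -77.1] [13.1  3.4] 23.5 mean [451.4 -77.   39.8]
yellow [253. 185.] 1254 z [0.056 0.077 0.078] top 1176 [ 424.7 -102.3] [46.4 25.9] 19.7 mean [ 425.3 -101.8   76.5]
yellow [442. 307.] 152 z [0.284 0.286 0.287] top 152 [ 468.7 -137.1] [9.7 2.6] 23.3 mean [ 469.3 -136.8  285.6]
blue [98. 59.] 8755 z [0.005 0.006 0.008] top 8710 [482.8 100.7] [141.2  75.6] 1.7 mean [480.8  99.5   6.4]
blue [260.   6.] 205 z [0.01  0.019 0.024] top 152 [587.  -47.3] [15.9 10.8] -84.1 mean [587.9 -49.4  20.2]
blue [357.   9.] 1262 z [0.049 0.073 0.077] top 689 [ 599.8 -130.6] [49.8 12.1] -70.8 mean [ 601.9 -134.4   75.6]
blue [ 83. 130.] 114 z [0.    0.016 0.017] top 95 [403.7  95.7] [59.4  2.3] -88.2 mean [403.6  95.4  16.3]
top
t 12.3 tcp [ 425.3 -102.   180.7] yaw 20.5 tilt [-0.001  0.   ] F [-0.4 -0.1  0.4] T [ 0.01 -0.03 -0.07] op 0.09281096733974903 0.0 q6 0.9197455289867906
```

View pics/top1.png

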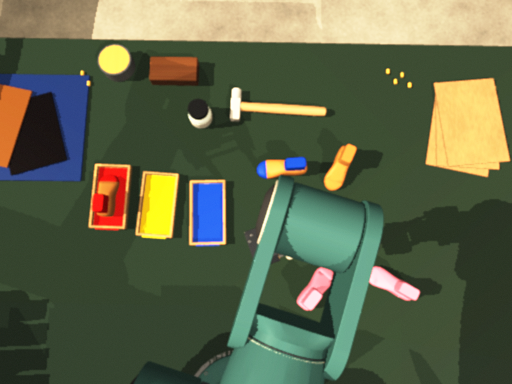

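The top view shows the red last standing in the red tray around (107,200), inside the walls. The gripper is above the yellow block, so I'm going down to grasp it.

>>> step_arm --commands '[[[0,0,-0.3],[0,0,0]],[[0,0,-0.5],[0,0,0]],[[0,0,-0.5],[0,0,0]],[[0,0,-0.4],[0,0,0]],[[0,0,-0.4],[0,0,0]],[[0,0,-0.3],[0,0,0]],[[0,0,-0.18],[0,0,0]],[[0,0,0],[0,0,0]],[[0,0,0],[0,0,0]]]'

```text
time: 13.2
ee_pos: [0.4258, -0.1024, 0.0526]
orientation: [0.0, 0.984, 0.178, 0.0]
wrist_force: [0.3, 0.6, 0.2]
opening: 0.0933
gripper_force: 0.0
```

>>> step_arm --commands '[[[0,0,0],[0,0,0]],[[0,0,0],[0,0,0]],[[0,0,0],[0,0,0]],[[0,0,0],[0,0,0]],[[0,0,0],[0,0,0]],[[0,0,0],[0,0,0]],[[0,0,0],[0,0,0]],[[0,0,0],[0,0,0]],[[0,0,0],[0,0,0]],[[0,0,0],[0,0,0]],[[0,0,0],[0,0,0]],[[0,0,0],[0,0,0]]]' --fingers 0

```text
time: 14.4
ee_pos: [0.4256, -0.1025, 0.0521]
orientation: [0.0, 0.984, 0.178, -0.0]
wrist_force: [0.7, -1.1, -0.6]
opening: 0.0278
gripper_force: 30.0
```

>>> step_arm --commands '[[[0,0,0.05],[0,0,0]],[[0,0,0.15],[0,0,0]],[[0,0,0.3],[0,0,0]],[[0,0,0.4],[0,0,0]],[[0,0,0.5],[0,0,0]],[[0,0,0.5],[0,0,0]],[[0,0,0.5],[0,0,0]],[[0,0,0.3],[0,0,0]],[[0,0,0.2],[0,0,0]],[[0,0,0],[0,0,0]],[[0,0,0],[0,0,0]]]'

```text
time: 15.5
ee_pos: [0.4254, -0.1024, 0.1963]
orientation: [-0.0, 0.984, 0.178, -0.0]
wrist_force: [0.4, -0.0, -2.8]
opening: 0.0281
gripper_force: 30.0
```

```bash
python3 - <<'E'
from h import *
analyse(shot("wrist","w6.png"))
E
```

```text
t 15.55 tcp [ 425.3 -102.4  196. ] yaw 20.5 tilt [-0.001  0.   ] F [-0.2  0.4 -2.8] T [-0.01  0.    0.  ] op 0.027685783839609887 29.983737766742706 q6 0.9189224063620215
yellow [ 8. 30.] 1109 z [0.005 0.006 0.008] top 1080 [471.4 211.6] [80.3 22.9] -4.4 mean [475.7 208.9   6.4]
yellow [293.   5.] 417 z [0.028 0.036 0.044] top 225 [601.  -85.4] [23.  10.1] -77.3 mean [600.8 -85.9  39.6]
yellow [422.  62.] 125 z [0.024 0.032 0.04 ] top 82 [ 603.7 -230.2] [23.3  3.9] -37.5 mean [ 603.  -229.3   34.9]
yellow [253. 109.] 1879 z [0.159 0.165 0.169] top 1504 [495.2 -75.1] [45.1 19.2] -69.3 mean [493.5 -76.3 165.9]
yellow [229. 158.] 45 z [0.175 0.179 0.181] top 44 [461.  -71.5] [11.   2.3] 27.8 mean [461.2 -71.3 178.3]
yellow [231. 176.] 29 z [0.182 0.184 0.186] top 29 [451.9 -76.7] [7.7 2.3] 29.5 mean [452.  -76.4 183.9]
yellow [252. 247.] 3081 z [0.218 0.221 0.222] top 2955 [ 426.  -100.9] [42.6 25.2] 20.2 mean [ 427.4 -100.4  220.8]
yellow [313. 308.] 119 z [0.3   0.302 0.303] top 119 [ 457.8 -105.8] [9.6 1. ] 18.6 mean [ 458.4 -105.6  301.5]
blue [107.  59.] 8352 z [0.005 0.006 0.008] top 8320 [485.6 100.6] [146.7  75.7] 1.7 mean [483.8  99.4   6.4]
blue [260.   8.] 305 z [0.01  0.02  0.024] top 233 [589.8 -45.9] [18.5 16.5] -84.9 mean [590.9 -48.2  20.7]
blue [352.  12.] 1557 z [0.051 0.075 0.078] top 1042 [ 601.9 -129.8] [53.  17.9] -70.1 mean [ 604.2 -131.4   76. ]
blue [ 91. 129.] 108 z [0.001 0.016 0.017] top 90 [403.4  95.4] [60.2  2.6] -88.6 mean [403.5  96.   16.3]
```

>>> step_arm --commands '[[[0,0.3,0],[0,0,0]],[[0.11,0.62,0],[0,0,-0.4]],[[0.11,0.62,0],[0,0,-0.4]],[[0.11,0.62,0],[0,0,-0.4]],[[0.11,0.62,0],[0,0,-0.4]],[[0.11,0.62,0],[0,0,-0.4]],[[0.11,0.62,0],[0,0,-0.4]],[[0.11,0.62,0],[0,0,-0.4]],[[0.11,0.62,0],[0,0,-0.4]],[[0.11,0.62,0],[0,0,-0.4]],[[0.11,0.62,0],[0,0,-0.4]],[[0,0.164,0],[0,0,0]],[[0,0,0],[0,0,0]],[[0,0,0],[0,0,0]]]'

```text
time: 16.95
ee_pos: [0.4803, 0.23, 0.1965]
orientation: [0.0, 1.0, -0.031, -0.0]
wrist_force: [0.6, -1.5, -1.6]
opening: 0.0278
gripper_force: 30.0
```

>>> step_arm --commands '[[[0,0,-0.2],[0,0,0]],[[0,0,-0.4],[0,0,0]],[[0,0,-0.4],[0,0,0]],[[0,0,-0.4],[0,0,0]],[[0,0,-0.3],[0,0,0]],[[0,0,-0.2],[0,0,0]],[[0,0,0],[0,0,0]],[[0,0,0],[0,0,0]]]'

```text
time: 17.75
ee_pos: [0.4809, 0.2307, 0.1027]
orientation: [-0.0, 1.0, -0.031, 0.0]
wrist_force: [-0.3, -0.6, -1.6]
opening: 0.0279
gripper_force: 30.0
```

```bash
python3 - <<'E'
from h import *
analyse(shot("wrist","w7.png"))
E
```

```text
t 17.8 tcp [481.  230.8 103. ] yaw -3.5 tilt [0.001 0.   ] F [ 0.2 -0.4 -2.7] T [0.07 0.   0.02] op 0.027892081064249778 29.983813762664795 q6 2.0320391045984247
red [105. 144.] 11696 z [0.005 0.007 0.082] top 2662 [504.8 358.1] [44.  27.3] -1.2 mean [506.4 356.2  80.6]
red [126. 238.] 116 z [0.001 0.016 0.017] top 106 [442.9 357.8] [60.5  2.4] 88.8 mean [442.9 357.9  16.3]
yellow [267. 113.] 5455 z [0.005 0.007 0.075] top 1805 [550.5 222.1] [50.9 30.2] 64.2 mean [554.6 226.7  71.5]
yellow [249. 255.] 2167 z [0.125 0.127 0.128] top 2074 [481.6 232.7] [41.5 25.4] -2.1 mean [478.5 234.2 127.2]
yellow [313. 308.] 72 z [0.207 0.208 0.21 ] top 72 [509.5 214.6] [5.1 0.8] -4.3 mean [509.6 214.6 208.3]
blue [398. 162.] 13249 z [0.005 0.006 0.007] top 13189 [489.4  97.1] [156.   76.7] 1.7 mean [496.1  97.2   6.4]
blue [414. 258.] 32 z [0.001 0.016 0.017] top 27 [403.4  77.5] [23.3  2.2] 89.9 mean [403.2  77.9  16.2]
```

View pics/w7.png

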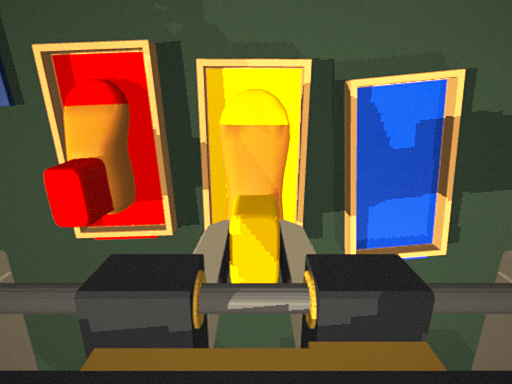

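The yellow last is over its tray, with its toe at (255,108) between walls at 200 and 305. Red sits flat in its tray on the left. I'm lowering yellow.

>>> step_arm --commands '[[[0,0,-0.2],[0,0,0]],[[0,0,-0.3],[0,0,0]],[[0,0,-0.2],[0,0,0]],[[0,0,-0.1],[0,0,0]],[[0,0,-0.04],[0,0,0]],[[0,0,-0.03],[0,0,0]],[[0,0,-0.02],[0,0,0]],[[0,0,-0.02],[0,0,0]],[[0,0,-0.02],[0,0,0]],[[0,0,0],[0,0,0]],[[0,0,0],[0,0,0]]]'

```text
time: 18.9
ee_pos: [0.4809, 0.2308, 0.0571]
orientation: [-0.0, 1.0, -0.031, 0.0]
wrist_force: [-5.5, -3.6, 11.6]
opening: 0.0282
gripper_force: 30.0
```

>>> step_arm --commands '[[[0,0,0],[0,0,0]],[[0,0,0],[0,0,0]],[[0,0,0],[0,0,0]],[[0,0,0],[0,0,0]],[[0,0,0],[0,0,0]],[[0,0,0],[0,0,0]],[[0,0,0.2],[0,0,0]],[[0,0,0.4],[0,0,0]],[[0,0,0.5],[0,0,0]],[[0,0,0.5],[0,0,0]],[[0,0,0.5],[0,0,0]],[[0,0,0.4],[0,0,0]],[[0,0,0],[0,0,0]]]' --fingers 1

```text
time: 20.2
ee_pos: [0.4815, 0.2311, 0.1843]
orientation: [-0.001, 1.0, -0.031, 0.002]
wrist_force: [0.0, -0.9, -0.9]
opening: 0.0929
gripper_force: 0.0
```

```bash
python3 - <<'E'
from h import *
shot("wrist","w8.png")
E
```

```text
t 20.25 tcp [481.1 230.9 182.2] yaw -3.5 tilt [0.002 0.001] F [-0.3 -0.5 -0.8] T [ 0.02 -0.02  0.  ] op 0.09303182971053144 0.0 q6 2.032102184441533
```

View pics/w8.png

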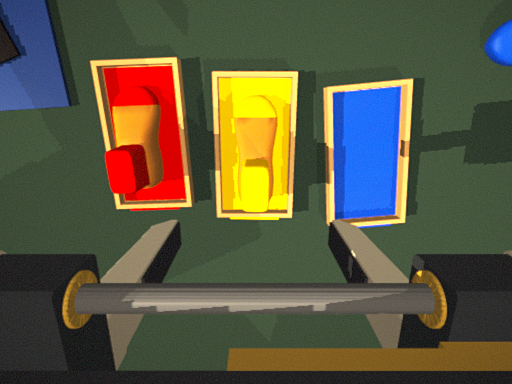

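Yellow sits centred in its tray at (257,150). Moving to blue.

>>> step_arm --commands '[[[0.146,-0.398,0],[0,0,0.907]],[[0.146,-0.398,0],[0,0,0.907]],[[0.146,-0.398,0],[0,0,0.907]],[[0.146,-0.398,0],[0,0,0.907]],[[0.146,-0.398,0],[0,0,0.907]],[[0.146,-0.398,0],[0,0,0.907]],[[0.146,-0.398,0],[0,0,0.907]],[[0.146,-0.398,0],[0,0,0.907]],[[0.146,-0.398,0],[0,0,0.907]],[[0.146,-0.398,0],[0,0,0.907]],[[0.146,-0.398,0],[0,0,0.907]],[[0.146,-0.398,0],[0,0,0.907]],[[0.146,-0.398,0],[0,0,0.907]],[[0.146,-0.398,0],[0,0,0.907]],[[0.146,-0.398,0],[0,0,0.907]],[[0.146,-0.398,0],[0,0,0.907]],[[0.146,-0.398,0],[0,0,0.907]],[[0.146,-0.398,0],[0,0,0.907]],[[0,0,0],[0,0,0]],[[0,0,0],[0,0,0]]]'

```text
time: 22.25
ee_pos: [0.6116, -0.1274, 0.1795]
orientation: [-0.001, 0.68, 0.733, -0.0]
wrist_force: [-0.7, -0.3, 0.0]
opening: 0.0929
gripper_force: 0.0
```

```bash
python3 - <<'E'
from h import *
analyse(shot("wrist","w9.png"))
E
```

```text
t 22.3 tcp [ 611.6 -127.   179.8] yaw 94.3 tilt [-0.001  0.001] F [0.4 0.5 0.6] T [-0.02 -0.09 -0.01] op 0.09309141281587248 0.0 q6 -0.32088830311593486
yellow [254. 128.] 955 z [0.027 0.034 0.044] top 497 [609.4 -83.6] [28.1 26.7] 12.7 mean [607.2 -83.1  38.7]
yellow [241. 258.] 165 z [0.025 0.035 0.044] top 86 [ 611. -235.] [21.1  5.7] -36.9 mean [ 611.  -234.8   39.9]
yellow [ 66. 298.] 97 z [0.281 0.284 0.286] top 97 [562.6 -99.5] [7.1 2.5] 89.7 mean [562.3 -99.1 283.9]
yellow [440. 292.] 52 z [0.281 0.283 0.285] top 52 [657.2 -91.3] [4.5 1.8] -61.4 mean [657.1 -91.  282.9]
blue [254.  98.] 765 z [0.012 0.02  0.024] top 593 [605.4 -44.3] [45.8 17.7] 4.2 mean [605.7 -45.8  21. ]
blue [254. 183.] 1453 z [0.063 0.076 0.078] top 1325 [ 611.4 -126.6] [50.8 26. ] -85.6 mean [ 611.4 -125.4   76.4]
```

View pics/w9.png

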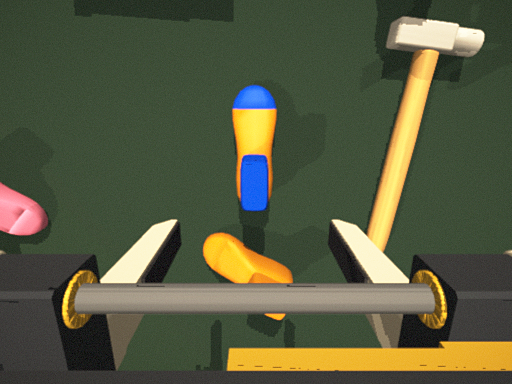

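The blue block is centred under the gripper at (254,183). The plain last at (245,265) and the hammer on the right are clear of the fingers.

>>> step_arm --commands '[[[0,0,-0.3],[0,0,0]],[[0,0,-0.5],[0,0,0]],[[0,0,-0.5],[0,0,0]],[[0,0,-0.4],[0,0,0]],[[0,0,-0.4],[0,0,0]],[[0,0,-0.3],[0,0,0]],[[0,0,-0.17],[0,0,0]],[[0,0,0],[0,0,0]],[[0,0,0],[0,0,0]]]'

```text
time: 23.2
ee_pos: [0.6123, -0.1274, 0.0527]
orientation: [0.0, 0.679, 0.734, 0.0]
wrist_force: [-0.0, -0.2, 0.5]
opening: 0.0927
gripper_force: 0.0
```

>>> step_arm --commands '[[[0,0,0],[0,0,0]],[[0,0,0],[0,0,0]],[[0,0,0],[0,0,0]],[[0,0,0],[0,0,0]],[[0,0,0],[0,0,0]],[[0,0,0],[0,0,0]],[[0,0,0],[0,0,0]],[[0,0,0],[0,0,0]],[[0,0,0],[0,0,0]],[[0,0,0],[0,0,0]],[[0,0,0],[0,0,0]],[[0,0,0],[0,0,0]]]' --fingers 0

```text
time: 24.4
ee_pos: [0.612, -0.1275, 0.0521]
orientation: [-0.0, 0.679, 0.734, -0.0]
wrist_force: [-0.7, -0.3, 0.1]
opening: 0.0276
gripper_force: 29.9
```

>>> step_arm --commands '[[[0,0,0.05],[0,0,0]],[[0,0,0.15],[0,0,0]],[[0,0,0.3],[0,0,0]],[[0,0,0.4],[0,0,0]],[[0,0,0.5],[0,0,0]],[[0,0,0.5],[0,0,0]],[[0,0,0.5],[0,0,0]],[[0,0,0.3],[0,0,0]],[[0,0,0.2],[0,0,0]],[[0,0,0],[0,0,0]],[[0,0,0],[0,0,0]]]'

```text
time: 25.5
ee_pos: [0.6118, -0.1274, 0.1962]
orientation: [-0.0, 0.679, 0.734, -0.0]
wrist_force: [-0.2, 0.2, -2.4]
opening: 0.0275
gripper_force: 29.9
```

```bash
python3 - <<'E'
from h import *
analyse(shot("wrist","w10.png"))
E
```

```text
t 25.55 tcp [ 611.6 -127.4  195.8] yaw 94.4 tilt [-0.002  0.   ] F [ 0.3  0.7 -2.6] T [-0.07 -0.11 -0.03] op 0.027655787485308697 29.938482642173767 q6 -0.32344369735951917
yellow [252. 144.] 2527 z [0.171 0.178 0.188] top 1262 [607.7 -84.2] [27.5 27.3] 4.1 mean [606.5 -83.  183.1]
yellow [195. 298.] 75 z [0.297 0.301 0.302] top 74 [594.9 -97.5] [7.9 0.8] -87.6 mean [594.9 -96.9 300.5]
yellow [313. 297.] 97 z [0.297 0.301 0.302] top 97 [625.  -95.4] [7.9 0.9] -85.5 mean [624.9 -94.4 300.3]
blue [254.  96.] 2053 z [0.158 0.165 0.169] top 1619 [605.7 -43.7] [46.6 20.2] 4.3 mean [605.8 -46.1 165.6]
blue [254. 237.] 4325 z [0.2   0.221 0.222] top 3686 [ 612.  -124.1] [47.5 27.1] -87.3 mean [ 611.8 -122.1  220.6]
```

>>> step_arm --commands '[[[-0.179,0.264,0],[0,0,-0.911]],[[-0.179,0.264,0],[0,0,-0.911]],[[-0.179,0.264,0],[0,0,-0.911]],[[-0.179,0.264,0],[0,0,-0.911]],[[-0.179,0.264,0],[0,0,-0.911]],[[-0.179,0.264,0],[0,0,-0.911]],[[-0.179,0.264,0],[0,0,-0.911]],[[-0.179,0.264,0],[0,0,-0.911]],[[-0.179,0.264,0],[0,0,-0.911]],[[-0.179,0.264,0],[0,0,-0.911]],[[-0.179,0.264,0],[0,0,-0.911]],[[-0.179,0.264,0],[0,0,-0.911]],[[-0.179,0.264,0],[0,0,-0.911]],[[-0.179,0.264,0],[0,0,-0.911]],[[-0.179,0.264,0],[0,0,-0.911]],[[-0.179,0.264,0],[0,0,-0.911]],[[-0.179,0.264,0],[0,0,-0.911]],[[0,0,0],[0,0,0]],[[0,0,0],[0,0,0]]]'

```text
time: 27.45
ee_pos: [0.4598, 0.0969, 0.1965]
orientation: [0.0, 1.0, 0.015, -0.0]
wrist_force: [0.1, -0.0, -2.1]
opening: 0.0281
gripper_force: 29.9
```

>>> step_arm --commands '[[[0,0,-0.2],[0,0,0]],[[0,0,-0.4],[0,0,0]],[[0,0,-0.4],[0,0,0]],[[0,0,-0.4],[0,0,0]],[[0,0,-0.3],[0,0,0]],[[0,0,-0.2],[0,0,0]],[[0,0,0],[0,0,0]],[[0,0,0],[0,0,0]]]'

```text
time: 28.25
ee_pos: [0.4601, 0.0969, 0.1026]
orientation: [-0.0, 1.0, 0.013, 0.0]
wrist_force: [-0.3, -0.3, -1.3]
opening: 0.0277
gripper_force: 29.9
```

```bash
python3 - <<'E'
from h import *
shot("wrist","w11.png")
E
```

```text
t 28.3 tcp [460.3  96.9 103. ] yaw 1.5 tilt [0.001 0.   ] F [-0.3 -0.4 -2.1] T [ 0.05  0.01 -0.03] op 0.028040056424736493 29.93852734565735 q6 1.6976945067273645
```

View pics/w11.png

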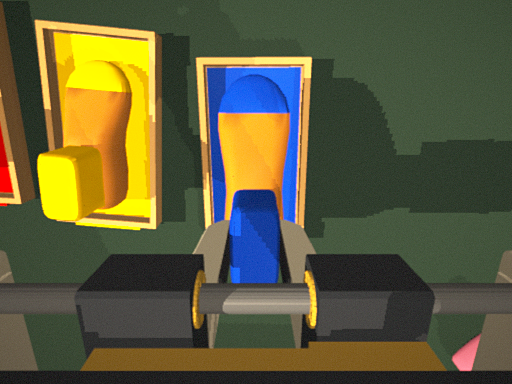

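The blue last is centred in its tray, with the toe at (254,95) and walls at 203 and 305. I'm lowering it.

>>> step_arm --commands '[[[0,0,-0.2],[0,0,0]],[[0,0,-0.3],[0,0,0]],[[0,0,-0.2],[0,0,0]],[[0,0,-0.1],[0,0,0]],[[0,0,-0.04],[0,0,0]],[[0,0,-0.03],[0,0,0]],[[0,0,-0.02],[0,0,0]],[[0,0,-0.015],[0,0,0]],[[0,0,-0.01],[0,0,0]],[[0,0,0],[0,0,0]],[[0,0,0],[0,0,0]]]'

```text
time: 29.4
ee_pos: [0.4601, 0.097, 0.057]
orientation: [-0.0, 1.0, 0.013, 0.0]
wrist_force: [-3.6, 1.1, 6.1]
opening: 0.0277
gripper_force: 29.9
```

Contact. Releasing, lifting and backing off to the right for a clear view.

>>> step_arm --commands '[[[0,0,0],[0,0,0]],[[0,0,0],[0,0,0]],[[0,0,0],[0,0,0]],[[0,0,0],[0,0,0]],[[0,0,0],[0,0,0]],[[0,0,0],[0,0,0]],[[0,0,0.2],[0,0,0]],[[0,0,0.4],[0,0,0]],[[0,0,0.5],[0,0,0]],[[0,0,0.5],[0,0,0]],[[0,0,0.5],[0,0,0]],[[0,0,0.5],[0,0,0]],[[0,0,0.4],[0,0,0]],[[0,0,0],[0,0,0]]]' --fingers 1

```text
time: 30.8
ee_pos: [0.4607, 0.0971, 0.21]
orientation: [-0.0, 1.0, 0.013, 0.002]
wrist_force: [-0.6, 0.1, 0.9]
opening: 0.0935
gripper_force: 0.0
```

>>> step_arm --commands '[[[0,-0.5,0],[0,0,0]],[[0,-0.6,0],[0,0,0]],[[0,-0.6,0],[0,0,0]],[[0,-0.6,0],[0,0,0]],[[0,-0.6,0],[0,0,0]],[[0,-0.6,0],[0,0,0]],[[0,-0.6,0],[0,0,0]],[[0,-0.6,0],[0,0,0]],[[0,0,0],[0,0,0]],[[0,0,0],[0,0,0]],[[0,0,0],[0,0,0]]]'

```text
time: 31.9
ee_pos: [0.4598, -0.1374, 0.2062]
orientation: [-0.0, 1.0, 0.013, -0.0]
wrist_force: [0.1, 0.3, -0.4]
opening: 0.093
gripper_force: 0.0
```

```bash
python3 - <<'E'
from h import *
f=shot("top");cv2.imwrite("pics/fin.png",cv2.resize(f["img"][140:270,60:400],None,fx=2.3,fy=2.3))
shot("scene","fin_s.png")
E
```

```text
t 31.95 tcp [ 459.9 -137.3  206.3] yaw 1.6 tilt [-0.  0.] F [ 0.1 -0.2  0.1] T [ 0.01  0.   -0.  ] op 0.09268536010349866 0.0 q6 1.2002456674685928
t 32.0 tcp [ 459.9 -137.3  206.4] yaw 1.6 tilt [0. 0.] F [ 0.2 -0.8 -0.2] T [-0.05  0.07 -0.01] op 0.09279923382616635 0.0 q6 1.2001491211576396
```

View pics/fin.png

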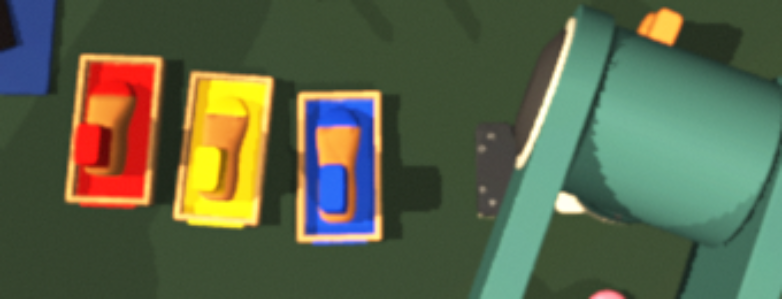

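View pics/fin_s.png

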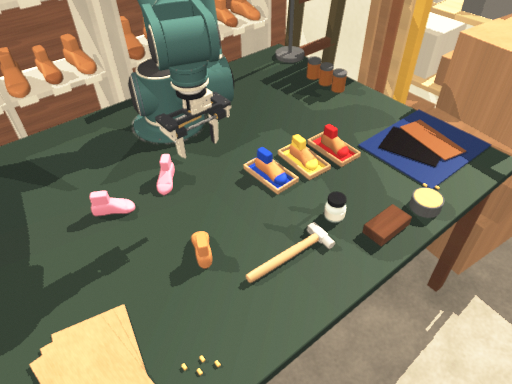

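Both views show all three lasts flat in their own trays, at (333,145), (303,157) and (270,170) in the scene view. The plain last, hammer and glue pot haven't moved.

```bash
python3 -c "
from bench import ctrl
print(ctrl.sign_off())"
```

```text
the job is handed in; nothing more can be done
None
```

The red, yellow and blue lasts are each set down flat in the tray of their own colour, the plain last, hammer and glue pot stayed where they were, and the job was handed in at about 32 s.

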